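# Screw the tallest hardware jar shut

## Robot

A 6-joint arm with a two-finger parallel gripper is mounted at the origin on the work surface; the furniture and walls round the work are solid. World frame = base frame: x ahead of the robot, y to its left, z up, the work surface at z = 0. Lengths are in m, angles in degrees, forces in N, time in s.
With the tool pointing down it reaches from about 0.25 to 0.725 m from the base axis. Payload 9.7 kg.
Tool frame: the origin (TCP) lies midway between the tips of the shut fingers; the grasp point (between the pads) lies 19 mm behind it; z points along the fingers, y is the line along which they close (so a half turn about z gives the same grasp; the last joint's range is limited). The gripper opens to 85 mm and grips with 20 to 120 N. Pads are 22 mm wide; open, the fingers measure 114 mm over their backs; the gripper's body (76 mm by 85 mm) begins 54 mm behind the grasp point. The pads swing forward as they close: fully open they stand 13 mm farther back than shut.
Start: joints at [75.287, 4.979, 10.078, 95.1, 0, 90], TCP at [0.14, 0.532, 0.231] pointing down, gripper open.
Joint ranges: [-179.16, 179.16], [-48.56, 103.87], [-65.8, 70.77], [-126.05, 130.52], [-82.76, 87.17], [-180, 180]. Speed limits (degrees/s): [127.2, 127.2, 147.25, 180, 180, 180].

## Interface

Orientations are given as [roll, pitch, yaw] about the fixed x, y, z axes, in that order (R = Rz(yaw) Ry(pitch) Rx(roll)).
In Python, from workcell import bot gives the robot as it stands.
- The arm moves only by the shell command python3 -m crank 'ROWS' [FORCE]. ROWS is JSON, a list of rows, each an object with "gripper": the finger opening in mm, from 0 to 85.4; "travel": the shift along the tool's x, y, z in mm, a list of three; "twist": the turn, a rotation vector about the tool's x, y, z in rad, a list of three. In form: [{"gripper": gripper, "travel": [tx, ty, tz], "twist": [rx, ry, rz]}, ...]. A call has 1 to 12 rows; each row shifts and turns the commanded pose from where the row before left it, along the tool's axes as they then stand; what a row does not reach is not made up. A row lasts 1/8 s, in which the tool goes at most 62.5 mm and 10.7 degrees, less where a joint would pass 70% of its speed; a pose out of reach is approached as far as the arm can. A call is refused whole if a number of a shift passes 62.5 or a number of a turn 0.188, either way. A call with a gripper value outside its range is refused whole. The fingers move at their own pace and stop on an object; FORCE is the grip in N (left out, the last holds). Time passes only in rows, so rows that do not move let the fingers close. It gives the time, the measured TCP pose, the force, the opening and the grip force at its end, in the units of the state.
- bot.get_obs(): the state, without advancing time (a new reading comes with each control period).
- bot.camera(name): name is "side" or "top"; returns the picture (480x640x3 uint8, red, green, blue); there is no depth.
- bot.calibration(name): a dict with "vfov" (degrees; the focal length in pixels is half the picture's height over the tangent of half this angle, whatever the lens; pixels are square), "cx", "cy" (the principal point, pixels), "camera_from_world" (4x4, takes a point from world to camera coordinates). Camera axes: x right, y down, z forward; pixel columns grow to the right and rows downward; lengths in m; the calibration is good to about 2 mm. A picture is of the moment at which its call begins. calibration takes no time and is no camera call.
- bot.job_done(): hands the job in; it is judged then, once.
The state is a dict: "time": time; "q": joint angles; "qd": joint speeds; "joint_efforts": joint torques, N m; "ee_pos": TCP position; "tcp_rot": TCP orientation; "wrist_force": force on the tool from outside, world axes, zero at the start; "torque": the same for the moment, N m; "opening": finger opening in m; "grasp_force": force on a finger pad.
Only numpy, scipy, OpenCV 4.12 (cv2) and the standard library are available. Lean on these libraries where they do the work, as an engineer would, in place of code of your own. Each camera call takes 0.05 s, during which the arm holds its last target. There are 200 camera calls.

## Task

Three glass screw-top jars of small hardware are fixed to the bench, and all their caps have been left loose. Screw the cap of the tallest jar fully shut (clockwise seen from above, up to its stop, so that the rib on the cap lines up with the nose of the jar's foot), then let go of it. Leave the caps of the two lower jars as they are.

Things in the scene. Friction and masses are not known exactly. Their poses are not given: they have to be found in the camera images.
- tall_cap_centre (a point): centre of the tallest jar's cap: a round knurled black cap, 52 mm across, 22 mm high, its top 125 mm above the bench, on an upright glass jar 48 mm across. The cap turns about its upright axis and does not rise. On its top a light metal rib, 3 mm high, runs from centre to rim, along the point's -x axis; z is up. The jar stands in a flat grey foot, 72 mm across, 4 mm thick, fixed to the bench
- tall_cap (a joint): angle of that cap in rad: 0 is fully shut, at a hard stop, its rib above the nose that juts from the foot, roughly towards the robot (within 30 degrees). It grows as the cap is unscrewed, anticlockwise seen from above, to 1.5 at most. It starts between 0.8 and 1.3 and stays where it is left. Turning takes about 0.06 N m; turned on past the stop, it slips between the fingers
- middle_cap_rib (a point): point on the rib of the middle jar's cap, 20 mm from the cap's axis, at the cap's top, 95 mm above the bench. Same kind of jar and cap, but 95 mm tall; its cap is also loose and must not be turned
- low_cap_rib (a point): the same point on the lowest jar's cap, 65 mm above the bench. Same kind of jar and cap, but 65 mm tall; its cap is also loose and must not be turned. The three jars stand in a row across the bench, in any order, their axes at least 120 mm apart

How it is judged (in metres and radians):
At the end, for the whole second after the job is handed in: the tallest jar's cap is within 10 degrees (0.175 rad) of its shut stop and at rest (value of joint tall_cap below 0.175 rad and velocity of joint tall_cap between -0.05 and 0.05 rad/s); the robot touches nothing.
It fails at once if the cap of one of the two lower jars is turned by more than about 20 degrees (its rib point moves more than 7 mm) (distance of any of middle_cap_rib, low_cap_rib from where it was at the start of the episode above 0.007 m).
It also fails if it takes over 32 s, if anything falls off the work surface, if the arm or the gripper's body presses on something with over 40 N, if the wrist force passes 120 N, or if a joint passes its speed limit or range.

## Working session

There is one attempt and no reset: what is moved stays moved. The work goes in short steps, Python scripts to look and compute and a shell command to move; the robot and the scene stay as the last step left them, time stands still between calls to the robot, and variables do not carry over. Pictures are saved under pics/ and viewed, at most 10 in all, crops included, and the job is handed in when it is done.

```bash
mkdir -p pics; python3 - <<'E'
from workcell import bot
import cv2,json
for n in("top","side"):
    cv2.imwrite(f"pics/{n}0.png",bot.camera(n)[:,:,::-1]); c=bot.calibration(n); print(n,c)
o=bot.get_obs();print(o)
E
```

```text
top {'vfov': 54.63841049871813, 'cx': 318.4653153266437, 'cy': 235.84782735284819, 'camera_from_world': array([[ 0.14097906, -0.99001175,  0.00128038, -0.03861768],
       [-0.96942987, -0.13831029, -0.20267212,  0.50024838],
       [ 0.20082487,  0.02733129, -0.97924582,  0.89804601],
       [ 0.        ,  0.        ,  0.        ,  1.        ]])}
side {'vfov': 50.3291392698313, 'cx': 320.983840564801, 'cy': 248.12307532002725, 'camera_from_world': array([[ 0.88911169, -0.45747815, -0.01393365, -0.40954268],
       [-0.29990888, -0.55933772, -0.77278456,  0.25948883],
       [ 0.34573844,  0.69127061, -0.63451547,  0.73563061],
       [ 0.        ,  0.        ,  0.        ,  1.        ]])}
{'time': 0.1, 'q': array([ 7.52856902e+01,  5.00765170e+00,  1.00399011e+01,  9.50994244e+01,
       -1.69701191e-03,  9.00009359e+01]), 'qd': array([ 0.04384984, -0.1058029 ,  0.08697003, -0.02407712,  0.05347527,
        0.06266606]), 'joint_efforts': array([-8.28260490e-04, -5.21559834e+01,  4.65653336e+01,  1.60389533e-02,
       -1.08534589e-04,  5.14932438e-06]), 'ee_pos': array([0.1396572 , 0.5317672 , 0.23066494]), 'tcp_rot': array([-1.79932825e+02,  1.69810806e-03,  1.65284756e+02]), 'wrist_force': array([-0.93356501, -0.62453059,  0.2096993 ]), 'torque': array([-0.02141221, -0.00122589,  0.02378051]), 'grasp_force': 0.0, 'opening': 0.08533571010250873}
```

View pics/top0.png

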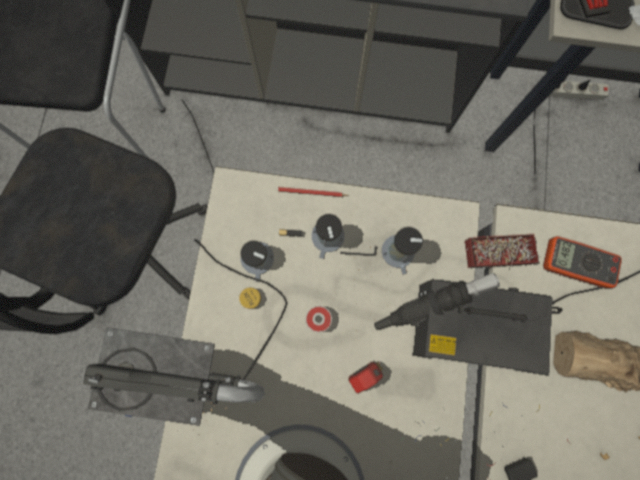

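View pics/side0.png

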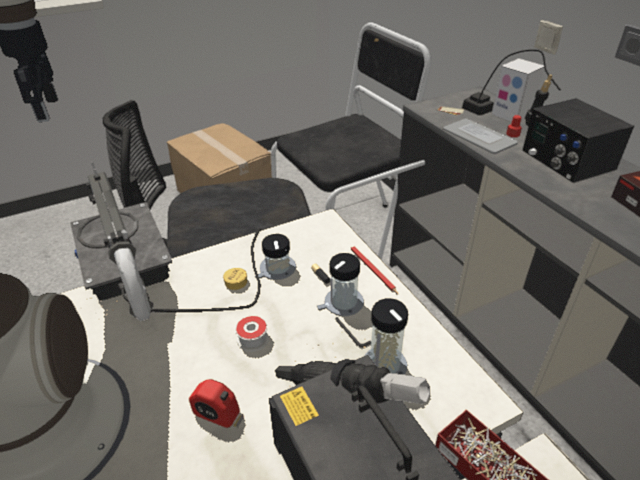

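The top view shows caps at about (254,255), (328,232) and (407,241). In the side view they are at (276,243), (345,265) and (389,315), and the last one, rightmost in both views, looks tallest. Next I'll measure the caps, ribs and nose.

```bash
cat > h.py <<'E'
import numpy as np, cv2
from workcell import bot
def ray(n,u,v):
    c=bot.calibration(n); f=240/np.tan(np.radians(c["vfov"]/2)); T=c["camera_from_world"]
    d=T[:3,:3].T@np.array([(u-c["cx"])/f,(v-c["cy"])/f,1]); return -T[:3,:3].T@T[:3,3], d
def plane(n,u,v,z):
    o,d=ray(n,u,v); return o+d*(z-o[2])/d[2]
def proj(n,p):
    c=bot.calibration(n); f=240/np.tan(np.radians(c["vfov"]/2)); q=c["camera_from_world"]@np.append(p,1)
    return np.array([f*q[0]/q[2]+c["cx"],f*q[1]/q[2]+c["cy"]])
E
python3 - <<'E'
from h import *
t=cv2.imread("pics/top0.png"); s=cv2.imread("pics/side0.png")
a=cv2.resize(t[205:280,360:460],None,fx=6,fy=6,interpolation=cv2.INTER_CUBIC)[:,:400*6//4] 
b=cv2.resize(s[285:385,340:440],None,fx=4,fy=4,interpolation=cv2.INTER_CUBIC)
b=cv2.copyMakeBorder(b,0,50,0,0,cv2.BORDER_CONSTANT); a=cv2.resize(t[210:285,370:445],None,fx=5,fy=5,interpolation=cv2.INTER_CUBIC)
c=np.zeros((400,780,3),np.uint8); c[:375,:375]=a; c[:400,380:780]=b[:400]
cv2.imwrite("pics/crop.png",c)
for n,im,cs in(("top",t,[(254,255,.065),(328,232,.095),(407,241,.125)]),("side",s,[(276,243,.065),(345,265,.095),(389,315,.125)])):
    for u,v,z in cs:
        g=cv2.cvtColor(im,cv2.COLOR_BGR2GRAY)
        print(n,plane(n,u,v,z))
        w=im[v-22:v+22,u-22:u+22]; m=(w.min(2)>150).astype(np.uint8); 
        k,l,st,ce=cv2.connectedComponentsWithStats((w.max(2)<60).astype(np.uint8)); i=1+st[1:,4].argmax()
        print("  dark",st[i],ce[i]+[u-22,v-22])
        k,l,st,ce=cv2.connectedComponentsWithStats(m)
        for j in range(1,k):
            if 5<st[j,4]<150: print("  light",st[j],ce[j]+[u-22,v-22])
E
```

```text
top [0.44106165 0.15382964 0.065     ]
  dark [23 27 10  6 21] [259.47619048 262.71428571]
  light [22 20  9  5 24] [258.125 254.75 ]
  light [30 38 14  6 63] [269.84126984 273.96825397]
  light [ 0 40  8  4 19] [234.57894737 275.10526316]
top [0.50193403 0.01380716 0.095     ]
  dark [ 16   6  19  23 122] [333.29508197 224.66393443]
  light [22 17  5 10 25] [329.88 231.68]
  light [21 39 21  5 27] [336.74074074 251.48148148]
top [ 0.49926396 -0.13563025  0.125     ]
  dark [ 10  10  26  26 379] [406.61477573 241.70712401]
  light [26 19 10  3 22] [414.95454545 239.31818182]
side [0.44555418 0.15231714 0.065     ]
  dark [  8  13  27  24 467] [275.35974304 245.97002141]
  light [20 20  5  8 31] [275.93548387 244.48387097]
side [0.51145689 0.00778135 0.095     ]
  dark [  7  11  30  27 605] [344.8661157  266.98347107]
  light [12 18 10  8 40] [339.4  264.35]
  light [ 0 40  3  4  7] [323.57142857 285.        ]
side [ 0.49671766 -0.14539511  0.125     ]
  dark [  5   6  36  34 901] [388.53829079 315.63706992]
  light [23 17 12 11 58] [395.32758621 314.82758621]
  light [ 0 34  9 10 74] [370.56756757 331.67567568]
```

View pics/crop.png

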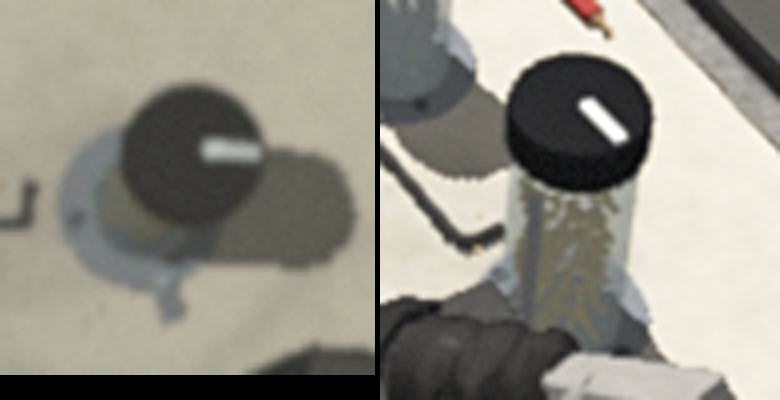

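The crop shows the tall cap's top centre at about (409,240) in the top view and (390,312) in the side view. Its rib points right in the top image, and the foot's nose tip is at about (404.5,272) in the top view.

```bash
python3 - <<'E'
from h import *
print("top c",plane("top",409.0,240.2,.125)," side c",plane("side",390,311.7,.125))
# pixel-precise: outlines; cap seen as dark incl. side -> compare with mid-height hull of both discs
for n,box in(("top",(390,222,428,262)),("side",(365,292,410,340))):
    im=cv2.imread(f"pics/{n}0.png"); x0,y0,x1,y1=box; w=im[y0:y1,x0:x1]
    m=(w.max(2)<(85 if n=="top" else 60)).astype(np.uint8); k,l,st,ce=cv2.connectedComponentsWithStats(m); i=1+st[1:,4].argmax()
    h=cv2.convexHull(cv2.findContours((l==i).astype(np.uint8),0,2)[0][0]); M=cv2.moments(h)
    c=np.array([M["m10"]/M["m00"]+x0,M["m01"]/M["m00"]+y0]); print(n,st[i],c,plane(n,*c,.114))
a=plane("top",(202/5)+370-.4,150/5+210-.4,.128);b=plane("top",262/5+370-.4,151/5+210-.4,.128)
a2=plane("side",203/4+340,103/4+285,.128);b2=plane("side",245/4+340,137/4+285,.128)
f=plane("top",131/5+370,207/5+210,.004);nt=plane("top",172/5+370,312/5+210,.004)
print("rib",a,b,np.degrees(np.arctan2(*(b-a)[1::-1])),"side",a2,b2,np.degrees(np.arctan2(*(b2-a2)[1::-1])))
print("foot",f,"nose",nt)
# triangulate obstacles: box/tool near
for uv in((380,325),(495,283),(425,300),(430,290)): print("tool at z.1",plane("top",*uv,.1))
o=bot.get_obs();print(o["time"])
E
```

```text
top c [ 0.50131827 -0.13919217  0.125     ]  side c [ 0.50150644 -0.14065737  0.125     ]
top [  4   6  29  34 623] [407.8384855  243.53414809] [ 0.4970393  -0.13953663  0.114     ]
side [  7   7  36  34 901] [389.21178925 315.58859329] [ 0.50268845 -0.13820631  0.114     ]
rib [ 0.50205191 -0.14041875  0.128     ] [ 0.50484495 -0.16269929  0.128     ] -82.85478318546495 side [ 0.50171596 -0.141891    0.128     ] [ 0.50569263 -0.1625246   0.128     ] -79.09128058561288
foot [ 0.50026493 -0.13522554  0.004     ] nose [ 0.45794086 -0.15721733  0.004     ]
tool at z.1 [ 0.33901704 -0.1063611   0.1       ]
tool at z.1 [ 0.44755977 -0.31343746  0.1       ]
tool at z.1 [ 0.39691059 -0.18496666  0.1       ]
tool at z.1 [ 0.41695499 -0.19254724  0.1       ]
0.1
```

```bash
python3 - <<'E'
from h import *
print("tcp in top/side",proj("top",[.14,.532,.231]),proj("side",[.14,.532,.231]))
def tri(a,b):
    o,d=ray("top",*a);p,e=ray("side",*b); A=np.stack([d,-e],1); s=np.linalg.lstsq(A,p-o,rcond=None)[0]
    return (o+d*s[0]+p+e*s[1])/2,np.linalg.norm(o+d*s[0]-p-e*s[1])
print("silver end",tri((257,390),(143,312)))
print("lever end",tri((90,375),(97,168)))
print("plate corner",tri((105,330),(75,217)),tri((213,345),(160,235)))
print("gun nozzle",tri((495,283),(427,390)),"tip",tri((380,325),(280,372)))
for z in(0,.1,.2):print(z,plane("top",257,390,z),plane("top",90,375,z))
for k in range(0,11,2):
    p=np.array([.14,.532,.231])*(1-k/10)+np.array([.5,-.14,.231])*k/10; print(p,proj("top",p),proj("side",p))
E
```

```text
tcp in top/side [-36.10355514 394.59611074] [ 50.79507902 116.71449237]
silver end (array([0.18619252, 0.106329  , 0.05037151]), np.float64(0.00026387067758609827))
lever end (array([0.18959761, 0.36709908, 0.18656302]), np.float64(0.001586472366017341))
plate corner (array([0.18938678, 0.40944654, 0.07104591]), np.float64(0.13358743673871765)) (array([0.25631829, 0.18928592, 0.12920096]), np.float64(0.009842531961650771))
gun nozzle (array([ 0.44250959, -0.29242898,  0.16494547]), np.float64(0.010942544825903525)) tip (array([ 0.33886169, -0.11193098,  0.05306902]), np.float64(0.0035018108376390737))
0 [1.79348390e-01 1.11758658e-01 1.11022302e-16] [0.16032101 0.45200798 0.        ]
0.1 [0.19267382 0.10101833 0.1       ] [0.17558634 0.40657819 0.1       ]
0.2 [0.20599925 0.09027799 0.2       ] [0.19085167 0.3611484  0.2       ]
[0.14  0.532 0.231] [-36.10355514 394.59611074] [ 50.79507902 116.71449237]
[0.212  0.3976 0.231 ] [ 60.90726775 359.43057016] [ 99.5947234 136.384006 ]
[0.284  0.2632 0.231 ] [155.07497018 325.29563487] [156.03145717 159.13177637]
[0.356  0.1288 0.231 ] [246.52273317 292.14665288] [222.05026838 185.74176346]
[ 0.428  -0.0056  0.231 ] [335.36672312 259.94151493] [300.31787129 217.28883111]
[ 0.5   -0.14   0.231] [421.71658412 228.64047602] [394.5917005  255.28747623]
```

```bash
python3 -m crank '[{"gripper":85,"travel":[0,0,-25],"twist":[0,0,0.16]},{"gripper":85,"travel":[0,0,-25],"twist":[0,0,0.16]},{"gripper":85,"travel":[0,0,0],"twist":[0,0,0.16]},{"gripper":85,"travel":[0,0,0],"twist":[0,0,0.16]},{"gripper":85,"travel":[0,0,0],"twist":[0,0,0.16]},{"gripper":85,"travel":[-50,-1,0],"twist":[0,0,0]},{"gripper":85,"travel":[-50,-1,0],"twist":[0,0,0]},{"gripper":85,"travel":[-50,-1,0],"twist":[0,0,0]},{"gripper":85,"travel":[-50,-1,0],"twist":[0,0,0]},{"gripper":85,"travel":[-50,-1,0],"twist":[0,0,0]},{"gripper":85,"travel":[-50,-1,0],"twist":[0,0,0]},{"gripper":85,"travel":[-50,-1,0],"twist":[0,0,0]}]' 40
cat > rel.py <<'E'
from h import *
from scipy.spatial.transform import Rotation as R
o=bot.get_obs(); r=R.from_euler("xyz",o["tcp_rot"],degrees=True)
print(o["time"],o["ee_pos"],o["tcp_rot"],o["q"],"to cap xy (tool mm):",r.inv().apply(np.array([.5015,-.139,.100])-o["ee_pos"])*1000, "tilt fix",r.inv().apply([0,0,-1]))
E
python3 rel.py
```

```text
time: 1.6
ee_pos: [0.306, 0.2222, 0.2811]
tcp_rot: [-180.0, 0.0, 119.5]
wrist_force: [0.9, 0.8, 0.3]
opening: 0.0848
grasp_force: 0.0
1.6 [0.30602616 0.22224633 0.28108721] [-1.79998653e+02  2.49099334e-03  1.19472418e+02] [ 3.59901439e+01 -1.66480901e+01 -4.10630926e+00  1.02543402e+02
 -2.32196571e-03  9.65177263e+01] to cap xy (tool mm): [-410.66453218   -7.55247829  181.10523814] tilt fix [4.34760354e-05 2.35140484e-05 9.99999999e-01]
```

```bash
python3 -m crank '[{"gripper":85,"travel":[-51,-1,0],"twist":[0,0,0]},{"gripper":85,"travel":[-51,-1,0],"twist":[0,0,0]},{"gripper":85,"travel":[-51,-1,0],"twist":[0,0,0]},{"gripper":85,"travel":[-51,-1,0],"twist":[0,0,0]},{"gripper":85,"travel":[-51,-1,0],"twist":[0,0,0]},{"gripper":85,"travel":[-51,-1,0],"twist":[0,0,0]},{"gripper":85,"travel":[-51,-1,20],"twist":[0,0,0]},{"gripper":85,"travel":[-53,-1,20],"twist":[0,0,0]},{"gripper":85,"travel":[0,0,40],"twist":[0,0,0]},{"gripper":85,"travel":[0,0,20],"twist":[0,0,0]},{"gripper":85,"travel":[0,0,0],"twist":[0,0,0]}]'
python3 - <<'E'
from h import *
a=bot.camera("top");b=bot.camera("side")
c=np.hstack([cv2.resize(a[170:300,340:470],(390,390)),cv2.resize(b[200:400,300:500],(390,390))])[:,:,::-1]
cv2.imwrite("pics/above.png",c)
E
python3 rel.py
```

```text
time: 2.98
ee_pos: [0.4994, -0.1371, 0.1795]
tcp_rot: [-179.9, -0.1, 119.4]
wrist_force: [-0.2, -0.4, 1.0]
opening: 0.0852
grasp_force: 0.0
3.075 [ 0.50039388 -0.13716877  0.18203412] [1.79978688e+02 2.05227225e-02 1.19455522e+02] [-1.53296961e+01 -6.59395076e-02 -6.03130557e-01  8.94332257e+01
  4.46986647e-04  4.52147781e+01] to cap xy (tool mm): [-2.10906894e+00  3.21240291e-02  8.20349015e+01] tilt fix [ 3.58189071e-04 -3.71959012e-04  9.99999867e-01]
```

View pics/above.png

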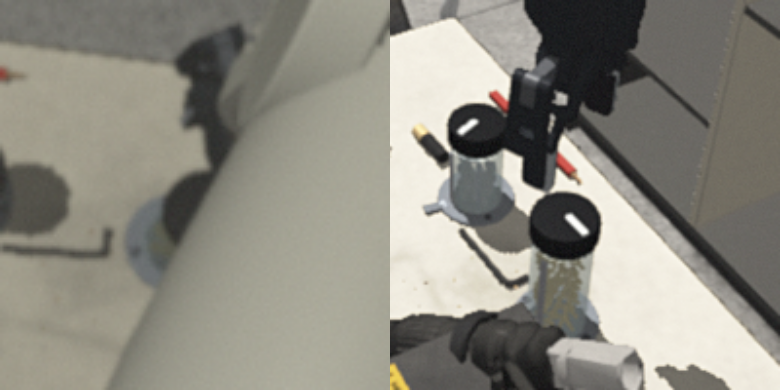

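The side view shows the open gripper above the tall jar with nothing in the way, so I'll descend and grip.

```bash
python3 -m crank '[{"gripper":85,"travel":[-2,0,30],"twist":[0,0,0]},{"gripper":85,"travel":[0,0,30],"twist":[0,0,0]},{"gripper":85,"travel":[0,0,20],"twist":[0,0,0]},{"gripper":85,"travel":[0,0,9],"twist":[0,0,0]},{"gripper":85,"travel":[0,0,0],"twist":[0,0,0]},{"gripper":40,"travel":[0,0,0],"twist":[0,0,0]},{"gripper":40,"travel":[0,0,0],"twist":[0,0,0]},{"gripper":40,"travel":[0,0,0],"twist":[0,0,0]},{"gripper":40,"travel":[0,0,0],"twist":[0,0,0]},{"gripper":40,"travel":[0,0,0],"twist":[0,0,0]}]' 30
python3 rel.py
```

```text
time: 4.32
ee_pos: [0.5031, -0.1384, 0.0939]
tcp_rot: [179.7, 0.1, 119.5]
wrist_force: [5.5, 4.8, 3.6]
opening: 0.0513
grasp_force: 32.9
4.325 [ 0.50305361 -0.13844517  0.0939444 ] [1.79749564e+02 8.38052138e-02 1.19490213e+02] [-15.4516432    0.41551764  -9.84064156  79.50737686   0.11758621
  45.05820315] to cap xy (tool mm): [ 0.27299445 -1.59896497 -6.06305619] tilt fix [ 0.00146268 -0.00437092  0.99998938]
```

```bash
python3 -m crank '[{"gripper":40,"travel":[0,1.5,0],"twist":[0,0,0]},{"gripper":40,"travel":[0,0,0],"twist":[0,0,0.13]},{"gripper":40,"travel":[0,0,0],"twist":[0,0,0.13]},{"gripper":40,"travel":[0,0,0],"twist":[0,0,0.13]},{"gripper":40,"travel":[0,0,0],"twist":[0,0,0.13]},{"gripper":40,"travel":[0,0,0],"twist":[0,0,0.13]},{"gripper":40,"travel":[0,0,0],"twist":[0,0,0.13]},{"gripper":40,"travel":[0,0,0],"twist":[0,0,0.13]},{"gripper":40,"travel":[0,0,0],"twist":[0,0,0.13]},{"gripper":40,"travel":[0,0,0],"twist":[0,0,0.1]},{"gripper":40,"travel":[0,0,0],"twist":[0,0,0]}]'
python3 - <<'E'
from h import *
print(bot.get_obs()["torque"],bot.get_obs()["q"])
E
```

```text
time: 5.7
ee_pos: [0.5023, -0.1384, 0.0939]
tcp_rot: [180.0, 0.0, 54.0]
wrist_force: [-7.5, 1.1, 10.9]
opening: 0.0511
grasp_force: 33.4
[ 0.02936684  1.18469724 -0.04572419] [-1.53876156e+01  5.23185905e-01 -9.74054916e+00  7.97084470e+01
 -3.67684739e-02  1.10577331e+02]
```

```bash
python3 -m crank '[{"gripper":40,"travel":[0,0,0],"twist":[0,0,0.06]},{"gripper":40,"travel":[0,0,0],"twist":[0,0,0.06]},{"gripper":40,"travel":[0,0,0],"twist":[0,0,0.06]}]'
python3 -c "
from h import *
print(bot.get_obs()['torque'])"
python3 -m crank '[{"gripper":40,"travel":[0,0,0],"twist":[0,0,0.06]},{"gripper":40,"travel":[0,0,0],"twist":[0,0,0.06]},{"gripper":40,"travel":[0,0,0],"twist":[0,0,0]}]'
python3 -c "
from h import *
print(bot.get_obs()['torque'])"
```

```text
time: 6.08
ee_pos: [0.502, -0.1384, 0.0938]
tcp_rot: [180.0, 0.0, 43.8]
wrist_force: [2.0, 7.8, 9.2]
opening: 0.0517
grasp_force: 33.3
[ 1.51144062 -0.47096767  1.1515963 ]
time: 6.45
ee_pos: [0.5024, -0.138, 0.0934]
tcp_rot: [180.0, -0.0, 37.0]
wrist_force: [-5.2, 2.6, 8.0]
opening: 0.0514
grasp_force: 33.4
[0.44679795 0.90119866 1.01429641]
```

The moment rose to about 1.1 N m, so the cap is against its stop. I'll release and retreat upwards.

```bash
python3 -m crank '[{"gripper":85,"travel":[0,0,0],"twist":[0,0,0]},{"gripper":85,"travel":[0,0,0],"twist":[0,0,0]},{"gripper":85,"travel":[0,0,0],"twist":[0,0,0]},{"gripper":85,"travel":[0,0,0],"twist":[0,0,0]},{"gripper":85,"travel":[0,0,-20],"twist":[0,0,0]},{"gripper":85,"travel":[0,0,-40],"twist":[0,0,0]},{"gripper":85,"travel":[0,0,-50],"twist":[0,0,0]},{"gripper":85,"travel":[0,0,-40],"twist":[0,0,0]},{"gripper":85,"travel":[0,0,0],"twist":[0,0,0]},{"gripper":85,"travel":[0,0,0],"twist":[0,0,0]}]'
python3 - <<'E'
from h import *
b=bot.camera("side")
cv2.imwrite("pics/end.png",cv2.resize(b[220:400,240:440],(660,594),interpolation=cv2.INTER_CUBIC)[:,:,::-1])
E
```

```text
time: 7.7
ee_pos: [0.5025, -0.1382, 0.2415]
tcp_rot: [-180.0, 0.0, 36.9]
wrist_force: [-0.7, 0.6, -0.2]
opening: 0.0848
grasp_force: 0.0
```

View pics/end.png

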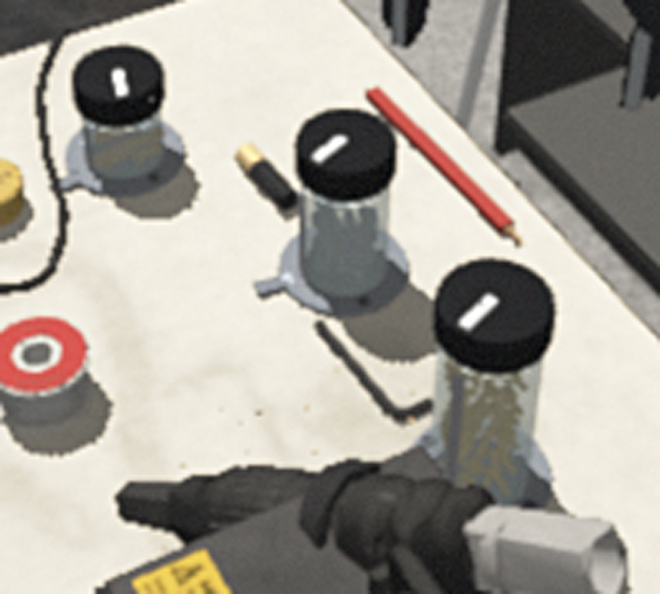

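The tall cap's rib now runs from (495,297) to (462,326) in the crop, pointing to the lower left. The other two caps look unchanged. I'll check its angle against the nose, which measured about -158°.

```bash
python3 - <<'E'
from h import *
a=plane("side",240+495/3.3,220+297/3.3,.128);b=plane("side",240+462/3.3,220+326/3.3,.128)
print(a,b,np.degrees(np.arctan2(*(b-a)[1::-1])))
E
```

```text
[ 0.50158064 -0.14015293  0.128     ] [ 0.47987462 -0.14782701  0.128     ] -160.52914485089423
```

```bash
python3 -c "
from workcell import bot
print(bot.job_done())"
```

```text
the job is handed in; nothing more can be done
None
```

The tallest jar's cap is screwed shut to its stop and let go: its rib measured about -160° against about -158° for the nose, I left the two lower caps alone, and I handed the job in at about 8 s.

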